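# Lay the wheel-change parts in their foam trays

### The job

The bench grinder is stripped for a wheel change: put the large flange, the small flange, the ring spanner and the dressing stick away, each in the foam tray cut to its shape, lying flat on the bottom of its pocket (flanges hub up). Set each one down, do not drop it, and leave the spindle nut and the hex key, which are still in use, lying where they are.

Things in the scene. Friction and masses are not known exactly. Their poses are not given: they have to be found in the camera images.
- large_flange: Large steel wheel flange lying on its face with its hub up: disc 72 mm across and 10 mm thick, on it a round hub 34 mm across reaching to 34 mm above the underside, 20 mm bore through. About 0.4 kg. Origin: centre of the underside; z up along the bore. Take it by the hub.
- small_flange: Small steel wheel flange lying on its face with its hub up: disc 50 mm across and 10 mm thick, round hub 26 mm across reaching to 32 mm above the underside, 16 mm bore through. About 0.2 kg. Origin: centre of the underside; z up along the bore. Take it by the hub.
- ring_spanner: Cranked steel ring spanner, 139 mm long, 0.22 kg, lying on its rings, both 12 mm high: big ring 40 mm across centred at x = +50 mm, small ring 22 mm across at x = -58 mm. Straight raised handle between them, x = -40 to +25 mm, 14 mm wide, underside 15 mm and top 24 mm up. Origin: under the middle of its length, level with the rings' underside; x along it to the big ring, z up.
- dressing_stick: Grey abrasive dressing stick, a plain square bar 110 x 25 x 25 mm (long along its x). About 0.16 kg. Origin: centre of its underside; z up. Either way round is the same.
- large_round_tray: White tray, fixed, 171 x 115 mm (long side along its x), rim 18 mm and black foam top 16 mm above the bench, yellow pocket floor 8 mm above the bench. Origin: bench level, under the centre of tray and pocket; z up. Its pocket is round, 88 mm across: for the large flange.
- small_round_tray: White tray, fixed, 171 x 115 mm (long side along its x), rim 18 mm and black foam top 16 mm above the bench, yellow pocket floor 8 mm above the bench. Origin: bench level, under the centre of tray and pocket; z up. Its pocket is round, 66 mm across: for the small flange.
- bar_tray: White tray, fixed, 171 x 115 mm (long side along its x), rim 18 mm and black foam top 16 mm above the bench, yellow pocket floor 8 mm above the bench. Origin: bench level, under the centre of tray and pocket; z up. Its pocket is a plain rectangle, 126 mm along the tray's x by 41 mm: for the dressing stick.
- spanner_tray: White tray, fixed, 171 x 115 mm (long side along its x), rim 18 mm and black foam top 16 mm above the bench, yellow pocket floor 8 mm above the bench. Origin: bench level, under the centre of tray and pocket; z up. Pocket for the ring spanner: 36 mm wide from x = -77 to +20 mm, 56 mm wide from x = +20 to +78 mm; the big ring fits only in the wide +x end.
- spindle_nut: Dark steel hexagon nut, 30 mm across flats, 16 mm high, lying loose among the parts. Origin: centre of its underside. To be left where it lies.
- hex_key: Dark steel L-shaped hex key, 8 mm thick, long leg 100 mm along its x, short leg 26 mm towards +y at its +x end, lying loose among the parts. Origin: on the bench, under the long leg, 5 mm to the +x side of its middle. To be left where it lies.
Things that resemble listed ones, but are neither listed nor needed, are in the scene too. Leave any red look-alike of the large_flange alone.

How it is judged:
At the end, for the whole second after the job is handed in: Each part lies at rest in its tray's pocket: origin within 10 mm (flanges) or 13 mm (others) of the pocket centre seen from above, underside within 3 mm of the pocket floor, level within 0.05 rad, spanner and stick in line within 0.2 rad; nut and hex key within 20 mm of their starts (horizontal distance between large_flange and large_round_tray below 0.01 m and z of large_flange in the frame of large_round_tray between 0.005 and 0.0105 m and angle between each of large_flange, small_flange, dressing_stick, ring_spanner's own z axis and vertical below 0.05 rad and linear speed of each of large_flange, small_flange, dressing_stick, ring_spanner below 0.02 m/s and horizontal distance between small_flange and small_round_tray below 0.01 m and z of small_flange in the frame of small_round_tray between 0.005 and 0.0105 m and horizontal distance between dressing_stick and bar_tray below 0.013 m and z of dressing_stick in the frame of bar_tray between 0.005 and 0.0105 m and angle between the x axis of dressing_stick and the x axis of bar_tray, either way round below 0.2 rad and horizontal distance between ring_spanner and spanner_tray below 0.013 m and z of ring_spanner in the frame of spanner_tray between 0.005 and 0.0105 m and angle between the x axis of ring_spanner and the x axis of spanner_tray, either way round below 0.2 rad and distance of each of spindle_nut, hex_key from where it was at the start of the episode below 0.02 m); the robot touches nothing.
It fails at once if the large flange is dropped (falls free faster than 0.7 m/s, about 25 mm) (contact force between large_flange and anything else below 0.02 N and linear speed of large_flange above 0.7 m/s).
It fails at once if the small flange is dropped (falls free faster than 0.7 m/s, about 25 mm) (contact force between small_flange and anything else below 0.02 N and linear speed of small_flange above 0.7 m/s).
It fails at once if the dressing stick is dropped (falls free faster than 0.7 m/s, about 25 mm) (contact force between dressing_stick and anything else below 0.02 N and linear speed of dressing_stick above 0.7 m/s).
It fails at once if the ring spanner is dropped (falls free faster than 0.7 m/s, about 25 mm) (contact force between ring_spanner and anything else below 0.02 N and linear speed of ring_spanner above 0.7 m/s).
It fails at once if the spindle nut or the hex key is moved by more than 20 mm (distance of any of spindle_nut, hex_key from where it was at the start of the episode above 0.02 m).
It also fails if it takes over 102 s, if anything falls off the work surface, if the arm or the gripper's body presses on something with over 40 N, if the wrist force passes 120 N, or if a joint passes its speed limit or range.

### The arm

A 7-joint arm with a two-finger parallel gripper is mounted at the origin on the work surface. World frame = base frame: x ahead of the robot, y to its left, z up, the work surface at z = 0. Lengths are in m, angles in rad, forces in N, time in s.
With the tool pointing down it reaches from about 0.4 to 0.85 m from the base axis. Payload 10.4 kg.
Tool frame: the origin (TCP) lies at the very end of the fingers, on their centre line; the grasp point (between the pads) lies 19 mm behind it; z points along the fingers, y is the direction in which the jaws open and shut (so a half turn about z gives the same grasp; the last joint's range is limited). The gripper opens to 85 mm and grips with 20 to 120 N. Pads are 22 mm wide; open, the fingers measure 114 mm over their backs; the gripper's body (76 mm by 85 mm) begins 54 mm behind the grasp point. The pads swing forward as they close: fully open they stand 13 mm farther back than shut.
Start: joints at [1.249, 0.332, -0.065, 1.46, 0.022, 1.35, -0.088], TCP at [0.184, -0.597, 0.231] pointing down, gripper open.
Joint ranges: [-2.6, 2.6], [-0.5, 2.12], [-1.47, 1.34], [0.16, 2.42], [-1.27, 4.41], [0.06, 2.06], [-2.6, 2.6]. Speed limits (rad/s): [2.22, 2.22, 2.79, 2.79, 3.14, 3.14, 3.14].

### API

Orientations are given as a unit quaternion [x, y, z, w].
In Python, from workcell import get_obs, camera, camera_info, hand_in gives the robot as it stands.
- The arm moves only by the tool move_arm, never from a script. Its argument "moves" is a list of rows, each a list of 3 entries, a list of its own where there are three numbers: the shift along the tool's x, y, z in units of 25 mm (1.0 is 25 mm), then the turn, a rotation vector about the tool's x, y, z in degrees, then the opening, from 0 (shut) to 1 (fully open). A call has 1 to 5 rows; each row shifts and turns the commanded pose from where the row before left it, along the tool's axes as they then stand; what a row does not reach is not made up. A row lasts 1/8 s, in which the tool goes at most 62.5 mm and 10.7 degrees, less where a joint would pass 70% of its speed; a pose out of reach is approached as far as the arm can. A call is refused whole if a number of a shift passes 1 or a number of a turn 10.7, either way. A call with a gripper value outside its range is refused whole. The fingers move at their own pace and stop on an object; "squeeze" is the grip in N (left out, the last holds). Time passes only in rows, so rows that do not move let the fingers close. It gives the time, the measured TCP pose, the force and the opening at its end, in the units of the state.
- get_obs(): the state, without advancing time (a new reading comes with each control period).
- camera(name): name is "scene" or "top"; returns the picture (384x512x3 uint8, red, green, blue); there is no depth.
- camera_info(name): a dict with "fx", "fy", "cx", "cy" (pixels), "origin" and "rotation" of the camera in the world. Camera axes: x right, y down, z forward; pixel columns grow to the right and rows downward; lengths in m; the calibration is good to about 2 mm. A picture is of the moment at which its call begins. camera_info takes no time and is no camera call.
- hand_in(): hands the job in, once; it reports no verdict.
The state is a dict: "clock": time; "joint_pos": joint angles; "joint_velocities": joint speeds; "tau": joint torques, N m; "position": TCP position; "ee_rot": TCP orientation; "ft_force": force on the tool from outside, world axes, zero at the start; "torque": the same for the moment, N m; "grip_width": opening from 0.0 (shut) to 1.0 (fully open).
Only numpy, scipy, OpenCV 4.12 (cv2) and the standard library are available. Lean on these libraries where they do the work, as an engineer would, in place of code of your own. Each camera call takes 0.05 s, during which the arm holds its last target. There are 200 camera calls.

## Working session

There is one attempt and no reset: what is moved stays moved. The work goes in short steps, Python scripts to look and compute and a tool call to move; the robot and the scene stay as the last step left them, time stands still between calls to the robot, and variables do not carry over. Pictures are saved under pics/ and viewed, about 12 in all and at most 16, crops included, and the job is handed in when it is done.

Besides the shell and the picture viewer there is one more tool, called as a command line: name --argument value ..., lists and objects as JSON in quotes. move_arm: Moves the arm, as the interface text tells. Its arguments: {"type":"object","properties":{"moves":{"type":"array","items":{"type":"array"}},"squeeze":{"type":"number"}},"required":["moves"]}

```bash
mkdir -p pics; ls; python3 - <<'E'
from workcell import *
import cv2
for n in ["top","scene"]:
    im=camera(n); cv2.imwrite(f"pics/{n}0.png",cv2.resize(im[:,:,::-1],(800,600),interpolation=cv2.INTER_CUBIC)); cv2.imwrite(f"{n}_raw.png",im[:,:,::-1])
    print(n,camera_info(n))
print(get_obs())
E
```

```text
pics
top {'fx': 479.0952364073503, 'fy': 479.0952364073503, 'cx': 257.7168817874885, 'cy': 198.86688453853168, 'origin': array([ 0.28504083, -0.06886233,  1.28076359]), 'rotation': array([-0.70093292,  0.71026094, -0.04573364,  0.04616142])}
scene {'fx': 471.2713889873096, 'fy': 471.2713889873096, 'cx': 256.7164280250789, 'cy': 192.83838371547048, 'origin': array([0.82097334, 0.54893217, 0.94704163]), 'rotation': array([ 0.25851487,  0.910783  , -0.30970584, -0.08790153])}
{'clock': 0.1, 'joint_pos': array([ 1.24942291,  0.33281002, -0.06473664,  1.46086645,  0.02158307,
        1.34990014, -0.08845324]), 'joint_velocities': array([-0.00133972, -0.00185866, -0.00069503, -0.00214172,  0.00037075,
        0.00081581,  0.00099424]), 'tau': array([ 1.40793927e-03, -6.26747847e+01,  4.93260717e-02, -3.92431569e+01,
        1.64114137e-02,  6.99815704e-03, -3.51139192e-05]), 'position': array([ 0.18389012, -0.59697755,  0.23059039]), 'ee_rot': array([ 9.88855110e-01,  1.48879670e-01, -1.10858031e-04, -6.35038499e-04]), 'ft_force': array([ 0.04288946,  0.6346843 , -0.21788096]), 'torque': array([ 0.02476487, -0.04082405, -0.04405589]), 'grip_width': 1.000775275638796}
```

View pics/top0.png

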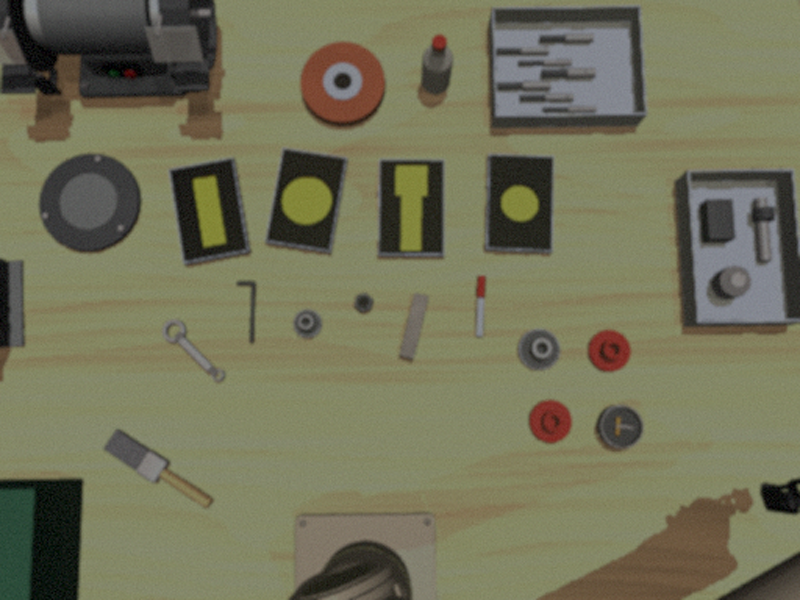

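View pics/scene0.png

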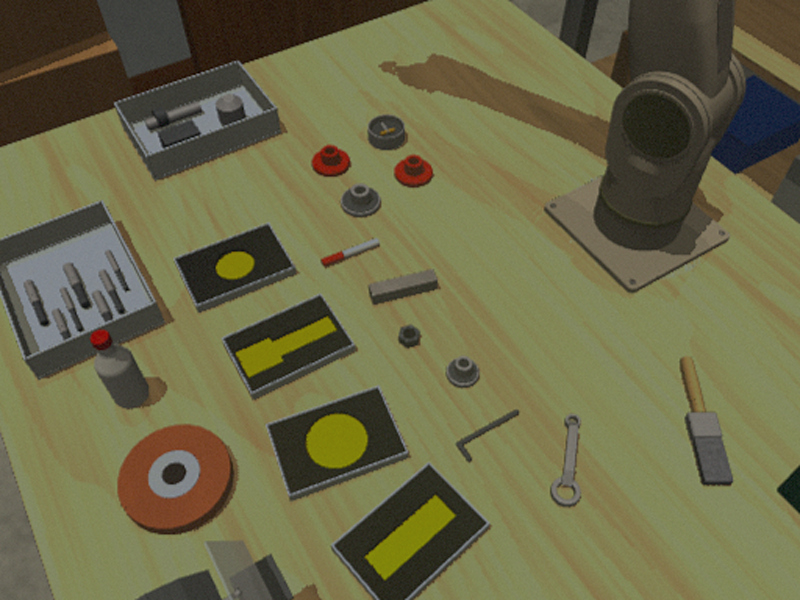

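Top view: image up is world +x and left is +y. The large flange is at (538,350), its round tray at (306,201), the small flange at (307,323), its tray at (520,204). The spanner is at (195,350) with its big ring upper left, and the stick at (414,327). Next I'll measure these precisely.

```bash
cat > h.py <<'E'
import numpy as np, cv2
from scipy.spatial.transform import Rotation as R
from workcell import *
def pix(p,z,n="top"):
    i=camera_info(n); p=np.atleast_2d(p).astype(float)
    d=np.c_[(p[:,0]-i["cx"])/i["fx"],(p[:,1]-i["cy"])/i["fy"],np.ones(len(p))]
    d=R.from_quat(i["rotation"]).apply(d); o=i["origin"]
    return (o+d*((z-o[2])/d[:,2])[:,None])[:,:2]
def avg(n,k=4): return np.mean([camera(n).astype(float) for _ in range(k)],0).astype(np.uint8)[:,:,::-1].copy()
def yaw(o): x=R.from_quat(o["ee_rot"]).apply([1,0,0]); return np.degrees(np.arctan2(x[1],x[0]))
def go(x,y,yw,n=1,z=None):
    "shift in tool axes at the present yaw (units of 25 mm) and turn about tool z"
    o=get_obs(); t=np.array([x,y,z if z is not None else o["position"][2]])
    s=R.from_quat(o["ee_rot"]).inv().apply(t-o["position"])/.025
    dy=(yw-yaw(o)+90)%180-90
    print("pos",o["position"].round(4),"yaw",yaw(o).round(1),"shift",s.round(2),"turn tool z",round(-dy,1),"q",o["joint_pos"].round(2),"t",o["clock"])
E
python3 - <<'E'
from h import *
im=avg("top"); cv2.imwrite("top_raw.png",im)
hsv=cv2.cvtColor(im,cv2.COLOR_BGR2HSV).astype(int)
v=im.astype(int)
yel=((v[:,:,2]>110)&(v[:,:,0]<50)).astype(np.uint8)
blk=((v.max(2)<60)|(yel>0)).astype(np.uint8)
def show(m,z,name,lo):
    cs,_=cv2.findContours(m,cv2.RETR_EXTERNAL,cv2.CHAIN_APPROX_NONE)
    for c in cs:
        if cv2.contourArea(c)<lo: continue
        (cx,cy),_,_=cv2.minAreaRect(c)
        if not(90<cx<420 and 90<cy<300): continue
        w=(pix(c[:,0],z)*1000).astype(np.float32); r=cv2.minAreaRect(w); M=cv2.moments(w)
        print(name,(round(cx),round(cy)),"rect",np.round(r[0],1),np.round(r[1],1),round(r[2],1),"centroid",round(M["m10"]/M["m00"],1),round(M["m01"]/M["m00"],1))
show(yel,.008,"yellow",100); show(cv2.morphologyEx(blk,cv2.MORPH_CLOSE,np.ones((5,5))),.016,"foam",800)
gry=((hsv[:,:,1]<75)).astype(np.uint8)
show(gry,.012,"grey",40)
for k,(x0,y0,w,h) in dict(L=(95,170,170,90),R=(215,170,170,90)).items():
    cv2.imwrite(f"pics/c{k}.png",cv2.resize(im[y0:y0+h,x0:x0+w],None,fx=4.7,fy=4.7,interpolation=cv2.INTER_CUBIC))
E
```

```text
yellow (352, 270) rect [ 261.2 -313.2] [65.9 65. ] 89.2 centroid 261.5 -314.0
yellow (390, 224) rect [ 379.9 -420. ] [64.4 65. ] 19.4 centroid 379.7 -419.4
foam (262, 132) rect [633.7 -84.9] [105.1 161.9] 88.9 centroid 629.9 -86.3
foam (133, 134) rect [632.7 266.9] [162.3 105.8] 10.2 centroid 632.8 267.1
foam (332, 129) rect [ 638.9 -274.6] [105.7 161.3] 87.0 centroid 639.4 -274.6
foam (196, 127) rect [649.6  96.9] [105.9 161.2] 80.1 centroid 649.6 97.0
grey (255, 191) rect [497.8 -62.5] [1443.1 1039.3] 89.2 centroid 513.6 -71.1
```

View pics/cL.png

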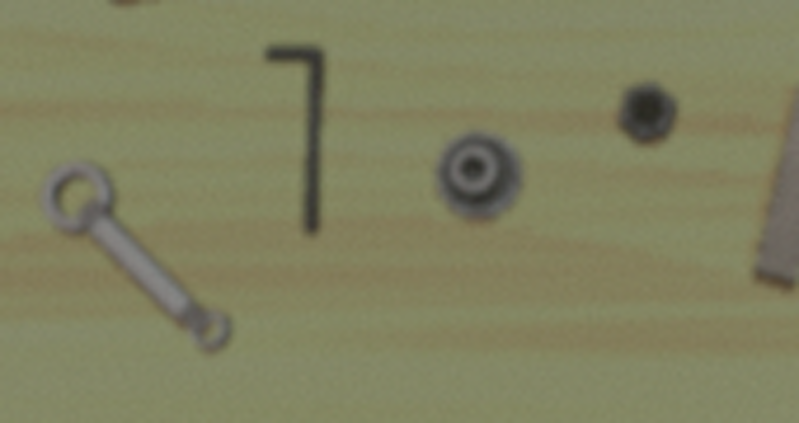

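View pics/cR.png

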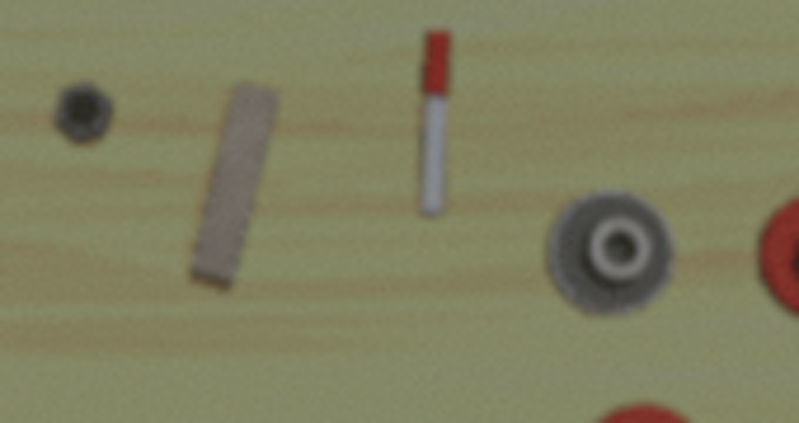

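The crops show:
- Left crop: spanner big ring (78,198) and small ring (211,330), small flange hub (473,168), hex key leg at x≈315.
- Right crop: stick top face centre about (234,181), large flange disc (609,252) and hub (620,247).

```bash
python3 - <<'E'
from h import *
def c(off,p,z): return (pix((np.array(off)+(np.array(p)+.5)/4.7-.5),z)*1000)[0]
L=(95,170);Rr=(215,170)
b=c(L,(78,198),.012);s=c(L,(211,330),.012); u=(b-s)/np.linalg.norm(b-s)
print("spanner",b,s,np.linalg.norm(b-s),"origin",(s+58*u),"yaw",np.degrees(np.arctan2(u[1],u[0])))
print("small",c(L,(479,176),.010),c(L,(473,168),.032))
print("large",c(Rr,(609.5,252.5),.010),c(Rr,(620,247),.034))
q=[c(Rr,p,.025) for p in [(236,84),(278,94),(233,278),(191,268)]]
for i in range(4): d=q[i]-q[i-1]; print("stick edge",np.linalg.norm(d),np.degrees(np.arctan2(d[1],d[0])))
print("stick",np.mean(q,0)); print("nut",c(L,(648,113),.016))
go(.32,-.32,0)
E
```

```text
spanner [421.62776351 321.3502622 ] [346.02464604 244.57394957] 107.75172180699687 origin [386.71987336 285.90067788] yaw 45.44112123627848
small [431.38160723  94.45248321] [433.38856875  94.99141846]
large [ 382.64693017 -298.28683496] [ 383.78175773 -299.88812994]
stick edge 106.94246713878168 -14.446762390726922
stick edge 24.34831355982277 -104.31351224176196
stick edge 106.87885200013363 165.41525956592713
stick edge 24.09116701077236 75.83994343082468
stick [424.72460782 -86.81188527]
nut [465.38596903  -2.08101981]
pos [ 0.1839 -0.5972  0.2311] yaw 17.1 shift [ 8.47 -9.    0.  ] turn tool z 17.1 q [ 1.25  0.33 -0.06  1.46  0.02  1.35 -0.09] t 0.3
```

move_arm --moves '[[[1,-0.8,0],[0,0,0],1],[[1,-0.8,0],[0,0,0],1],[[1,-0.8,0],[0,0,0],1],[[1,-0.8,0],[0,0,0],1],[[1,-0.8,0],[0,0,0],1]]' --squeeze 60

```text
clock: 0.92
position: [0.2745, -0.464, 0.2313]
ee_rot: [0.989, 0.149, -0.0, 0.0]
ft_force: [0.1, -0.4, -1.2]
grip_width: 0.998
```

move_arm --moves '[[[1,-0.8,0.6],[0,0,0],1],[[1,-0.8,0.6],[0,0,0],1],[[1,-0.8,0.6],[0,0,0],1],[[1,-0.8,0.6],[0,0,0],1],[[1,-0.8,0.6],[0,0,0],1]]'

```text
clock: 1.55
position: [0.3645, -0.3317, 0.156]
ee_rot: [0.989, 0.149, 0.0, 0.0]
ft_force: [0.9, 0.2, 0.0]
grip_width: 1.0
```

move_arm --moves '[[[0.8,-0.8,0.6],[0,0,0],1],[[0.3,-0.2,0.4],[0,0,0],1],[[0,0,0],[0,0,0],1]]'

```text
clock: 1.92
position: [0.3827, -0.3007, 0.1309]
ee_rot: [0.989, 0.149, -0.0, -0.0]
ft_force: [0.6, -0.7, 0.1]
grip_width: 1.001
```

```bash
python3 -c "
from h import *
go(.383,-.299,17.1,z=.010)"
```

```text
pos [ 0.3827 -0.3007  0.1309] yaw 17.1 shift [ 0.03 -0.06  4.84] turn tool z 0.0 q [ 0.88  0.13 -0.33  1.93  0.05  1.09 -0.74] t 1.925
```

move_arm --moves '[[[0,-0.06,1],[0,0,0],0.8],[[0,0,1],[0,0,0],0.8],[[0,0,1],[0,0,0],0.8],[[0,0,1],[0,0,0],0.8],[[0,0,0.8],[0,0,0],0.8]]'

```text
clock: 2.55
position: [0.3819, -0.3009, 0.0109]
ee_rot: [0.989, 0.148, -0.0, 0.0]
ft_force: [-0.6, -0.6, 0.1]
grip_width: 0.801
```

move_arm --moves '[[[0,0,0],[0,0,0],0],[[0,0,0],[0,0,0],0],[[0,0,0],[0,0,0],0],[[0,0,0],[0,0,0],0],[[0,0,0],[0,0,0],0]]'

```text
clock: 3.18
position: [0.3829, -0.3003, 0.0126]
ee_rot: [0.989, 0.149, 0.0, 0.001]
ft_force: [-3.6, -1.4, 7.4]
grip_width: 0.371
```

move_arm --moves '[[[0,0,-0.2],[0,0,0],0],[[0,0,-1],[0,0,0],0],[[0,0,-1],[0,0,0],0],[[0,0,-1],[0,0,0],0],[[0,0,0],[0,0,0],0]]'

```text
clock: 3.8
position: [0.3835, -0.2998, 0.0929]
ee_rot: [0.989, 0.149, 0.001, 0.001]
ft_force: [-1.5, 0.0, -5.2]
grip_width: 0.372
```

```bash
python3 -c "
from h import *
go(.6496,.097,17.1,z=.1)
im=avg('scene',2)[80:200,150:330]; cv2.imwrite('pics/s1.png',cv2.resize(im,None,fx=4,fy=4))"
```

```text
pos [ 0.3835 -0.2998  0.0929] yaw 17.1 shift [ 14.85 -12.03  -0.29] turn tool z 0.0 q [ 0.88  0.18 -0.33  1.97  0.07  1.   -0.76] t 3.8
```

View pics/s1.png

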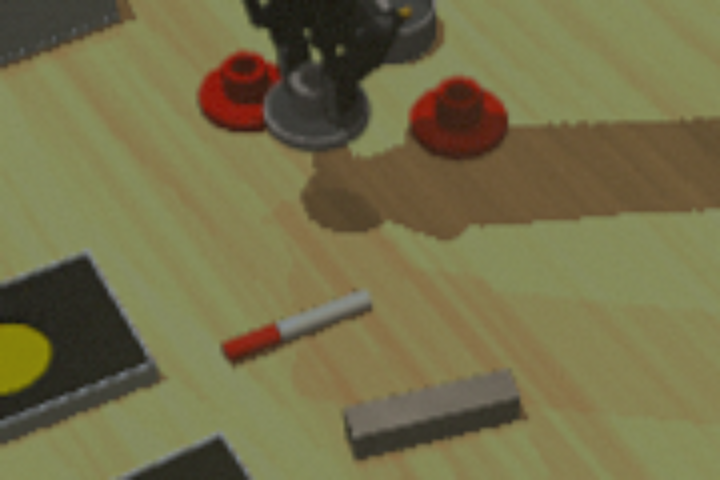

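The large flange is held level at (318,105), clear of the bench. Next, carry it to its tray.

move_arm --moves '[[[0.5,-0.4,-0.3],[0,0,0],0],[[1,-0.8,0],[0,0,0],0],[[1,-0.8,0],[0,0,0],0],[[1,-0.8,0],[0,0,0],0],[[1,-0.8,0],[0,0,0],0]]'

```text
clock: 4.53
position: [0.4641, -0.1778, 0.0983]
ee_rot: [0.989, 0.149, -0.0, -0.0]
ft_force: [0.3, -0.8, -4.6]
grip_width: 0.374
```

move_arm --moves '[[[1,-0.8,0],[0,0,0],0],[[1,-0.8,0],[0,0,0],0],[[1,-0.8,0],[0,0,0],0],[[1,-0.8,0],[0,0,0],0],[[1,-0.8,0],[0,0,0],0]]'

```text
clock: 5.15
position: [0.5537, -0.0454, 0.0982]
ee_rot: [0.989, 0.149, -0.001, -0.0]
ft_force: [1.7, -0.2, -3.3]
grip_width: 0.37
```

move_arm --moves '[[[1,-0.8,0],[0,0,0],0],[[1,-0.8,0],[0,0,0],0],[[1,-0.8,0],[0,0,0],0],[[1,-0.8,0],[0,0,0],0],[[0.85,-0.83,0],[0,0,0],0]]'

```text
clock: 5.78
position: [0.6397, 0.0866, 0.0979]
ee_rot: [0.989, 0.149, -0.001, -0.0]
ft_force: [0.1, -0.5, -4.2]
grip_width: 0.373
```

move_arm --moves '[[[0.5,-0.4,0],[0,0,0],0],[[0,0,0],[0,0,0],0]]'

```text
clock: 6.02
position: [0.6485, 0.0991, 0.0982]
ee_rot: [0.989, 0.15, -0.0, -0.0]
ft_force: [0.3, -0.3, -4.7]
grip_width: 0.374
```

```bash
python3 -c "
from h import *
go(.6496,.097,17.1,z=.021)"
```

```text
pos [0.6485 0.0991 0.0982] yaw 17.2 shift [0.02 0.09 3.09] turn tool z 0.1 q [ 0.16  0.55 -0.52  1.5   0.29  1.17 -1.68] t 6.025
```

move_arm --moves '[[[0,0.09,0.9],[0,0,0],0],[[0,0,0.9],[0,0,0],0],[[0,0,0.7],[0,0,0],0],[[0,0,0.4],[0,0,0],0],[[0,0,0.15],[0,0,0],0]]'

```text
clock: 6.65
position: [0.6492, 0.0954, 0.022]
ee_rot: [0.989, 0.149, -0.0, -0.0]
ft_force: [0.3, 0.4, -4.3]
grip_width: 0.372
```

move_arm --moves '[[[0,0,0.05],[0,0,0],0],[[0,0,0],[0,0,0],0]]'

```text
clock: 6.9
position: [0.6498, 0.0955, 0.0219]
ee_rot: [0.989, 0.149, 0.0, 0.0]
ft_force: [0.6, -0.5, -4.7]
grip_width: 0.374
```

move_arm --moves '[[[0,0,0.06],[0,0,0],0],[[0,0,0.04],[0,0,0],0],[[0,0,0],[0,0,0],0]]'

```text
clock: 7.28
position: [0.65, 0.0955, 0.0207]
ee_rot: [0.989, 0.149, 0.001, 0.0]
ft_force: [-6.4, -2.5, 8.7]
grip_width: 0.374
```

Contact, so release gently and lift.

move_arm --moves '[[[0,0,0],[0,0,0],0.5],[[0,0,0],[0,0,0],0.6],[[0,0,0],[0,0,0],0.6],[[0,0,-0.5],[0,0,0],0.6],[[0,0,-1],[0,0,0],0.6]]'

```text
clock: 7.9
position: [0.6489, 0.0953, 0.0565]
ee_rot: [0.989, 0.149, -0.001, -0.0]
ft_force: [0.3, 0.2, -0.2]
grip_width: 0.6
```

move_arm --moves '[[[0,0,-1],[0,0,0],0.6],[[0,0,-1],[0,0,0],0.7],[[0,0,0],[0,0,0],0.7]]'

```text
clock: 8.28
position: [0.6509, 0.0959, 0.1094]
ee_rot: [0.989, 0.149, 0.002, 0.0]
ft_force: [0.3, 0.3, -1.2]
grip_width: 0.698
```

```bash
python3 -c "
from h import *
go(.432,.0947,17.1,z=.1)
im=avg('scene',2)[230:330,150:280]; cv2.imwrite('pics/s2.png',cv2.resize(im,None,fx=4,fy=4))"
```

```text
pos [0.6509 0.0959 0.1094] yaw 17.1 shift [-8.39 -2.53  0.33] turn tool z 0.0 q [ 0.17  0.54 -0.52  1.49  0.28  1.18 -1.67] t 8.275
```

View pics/s2.png

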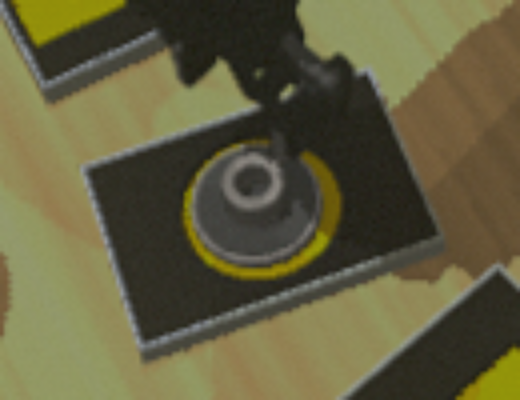

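The large flange sits in the pocket with yellow visible all round. Next is the small flange.

move_arm --moves '[[[-0.95,-0.3,0],[0,0,0],0.7],[[-0.95,-0.3,0],[0,0,0],0.7],[[-0.95,-0.3,0],[0,0,0],0.7],[[-0.95,-0.3,0],[0,0,0],0.7],[[-0.95,-0.3,0],[0,0,0],0.7]]'

```text
clock: 9.0
position: [0.5235, 0.0961, 0.1053]
ee_rot: [0.989, 0.149, -0.001, -0.0]
ft_force: [0.2, -0.2, 0.9]
grip_width: 0.699
```

move_arm --moves '[[[-0.95,-0.3,0],[0,0,0],0.7],[[-0.95,-0.3,0],[0,0,0],0.7],[[-0.95,-0.3,0],[0,0,0],0.7],[[-0.8,-0.13,0],[0,0,0],0.7],[[0,0,0],[0,0,0],0.7]]'

```text
clock: 9.62
position: [0.429, 0.0935, 0.1057]
ee_rot: [0.989, 0.149, -0.001, 0.0]
ft_force: [-0.6, -0.0, -0.7]
grip_width: 0.701
```

```bash
python3 -c "
from h import *
go(.432,.0947,17.1,z=.013)"
```

```text
pos [0.429  0.0935 0.1057] yaw 17.1 shift [ 0.13 -0.01  3.71] turn tool z 0.0 q [ 0.3   0.09 -0.63  2.05  0.06  1.02 -1.64] t 9.625
```

move_arm --moves '[[[0.13,0,1],[0,0,0],0.7],[[0,0,1],[0,0,0],0.7],[[0,0,1],[0,0,0],0.7],[[0,0,0.5],[0,0,0],0.7],[[0,0,0.2],[0,0,0],0.7]]'

```text
clock: 10.25
position: [0.4333, 0.0951, 0.0132]
ee_rot: [0.989, 0.149, -0.0, -0.0]
ft_force: [0.3, 0.6, -0.4]
grip_width: 0.698
```

move_arm --moves '[[[0,0,0],[0,0,0],0],[[0,0,0],[0,0,0],0],[[0,0,0],[0,0,0],0],[[0,0,0],[0,0,0],0],[[0,0,0],[0,0,0],0]]'

```text
clock: 10.88
position: [0.4339, 0.095, 0.0148]
ee_rot: [0.989, 0.149, 0.001, 0.0]
ft_force: [-2.1, -0.1, 5.2]
grip_width: 0.28
```

move_arm --moves '[[[0,0,-0.2],[0,0,0],0],[[0,0,-1],[0,0,0],0],[[0,0,-1],[0,0,0],0],[[0,0,-1],[0,0,0],0],[[0,0,0],[0,0,0],0]]'

```text
clock: 11.5
position: [0.4345, 0.0951, 0.0956]
ee_rot: [0.989, 0.149, 0.002, 0.0]
ft_force: [0.3, 0.2, -1.8]
grip_width: 0.281
```

```bash
python3 -c "
from h import *
go(.639,-.2746,17.1,z=.1)
im=avg('scene',2)[180:300,220:400]; cv2.imwrite('pics/s3.png',cv2.resize(im,None,fx=4,fy=4))"
```

```text
pos [0.4345 0.0951 0.0956] yaw 17.1 shift [ 3.47 16.54 -0.14] turn tool z 0.0 q [ 0.3   0.11 -0.64  2.05  0.08  1.   -1.65] t 11.5
```

View pics/s3.png

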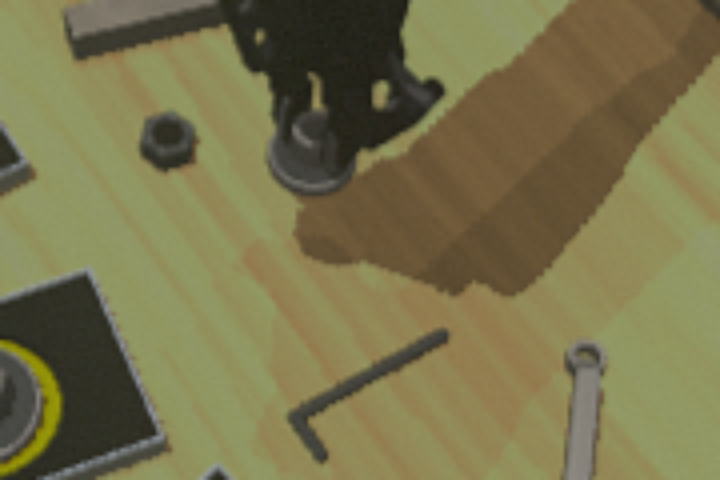

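The small flange is held at (312,155), and the nut and hex key are undisturbed. Next, carry it to the small round tray.

move_arm --moves '[[[0.2,0.5,-0.2],[0,0,0],0],[[0.2,1,0],[0,0,0],0],[[0.2,1,0],[0,0,0],0],[[0.2,1,0],[0,0,0],0],[[0.2,1,0],[0,0,0],0]]'

```text
clock: 12.22
position: [0.4906, -0.0069, 0.0981]
ee_rot: [0.989, 0.149, -0.001, -0.0]
ft_force: [0.4, -0.6, -1.4]
grip_width: 0.281
```

move_arm --moves '[[[0.2,1,0],[0,0,0],0],[[0.2,1,0],[0,0,0],0],[[0.2,1,0],[0,0,0],0],[[0.2,1,0],[0,0,0],0],[[0.2,1,0],[0,0,0],0]]'

```text
clock: 12.85
position: [0.5516, -0.1189, 0.0985]
ee_rot: [0.989, 0.149, -0.0, 0.0]
ft_force: [0.7, 0.1, -2.1]
grip_width: 0.284
```

move_arm --moves '[[[0.2,1,0],[0,0,0],0],[[0.2,1,0],[0,0,0],0],[[0.2,1,0],[0,0,0],0],[[0.2,1,0],[0,0,0],0],[[0.2,1,0],[0,0,0],0]]'

```text
clock: 13.48
position: [0.612, -0.2311, 0.0983]
ee_rot: [0.989, 0.149, -0.0, 0.0]
ft_force: [0.7, -0.4, -0.7]
grip_width: 0.283
```

move_arm --moves '[[[0.2,1,0],[0,0,0],0],[[0.2,1,0],[0,0,0],0],[[0,0,0],[0,0,0],0]]'

```text
clock: 13.85
position: [0.6357, -0.2774, 0.0978]
ee_rot: [0.989, 0.147, -0.001, 0.0]
ft_force: [0.2, 0.6, -1.7]
grip_width: 0.278
```

```bash
python3 -c "
from h import *
go(.639,-.2746,17.1,z=.023)"
```

```text
pos [ 0.6357 -0.2774  0.0978] yaw 17.0 shift [ 0.16 -0.07  2.99] turn tool z -0.1 q [ 0.6   0.6  -0.36  1.39  0.22  1.19 -1.07] t 13.85
```

move_arm --moves '[[[0.16,-0.07,0.9],[0,0,0],0],[[0,0,0.9],[0,0,0],0],[[0,0,0.7],[0,0,0],0],[[0,0,0.35],[0,0,0],0],[[0,0,0.12],[0,0,0],0]]'

```text
clock: 14.48
position: [0.639, -0.2713, 0.024]
ee_rot: [0.989, 0.149, -0.0, -0.0]
ft_force: [-0.4, -0.7, -0.9]
grip_width: 0.279
```

move_arm --moves '[[[0,0,0.04],[0,0,0],0],[[0,0,0.03],[0,0,0],0],[[0,0,0],[0,0,0],0]]'

```text
clock: 14.85
position: [0.6395, -0.2715, 0.0233]
ee_rot: [0.989, 0.149, 0.0, 0.0]
ft_force: [0.2, 0.2, -2.3]
grip_width: 0.278
```

move_arm --moves '[[[-0.04,0.1,0],[0,0,0],0],[[0,0,0.05],[0,0,0],0],[[0,0,0.03],[0,0,0],0],[[0,0,0],[0,0,0],0]]'

```text
clock: 15.35
position: [0.6392, -0.2746, 0.0229]
ee_rot: [0.989, 0.149, 0.0, 0.001]
ft_force: [-7.4, 2.0, 13.7]
grip_width: 0.276
```

move_arm --moves '[[[0,0,0],[0,0,0],0.4],[[0,0,0],[0,0,0],0.5],[[0,0,0],[0,0,0],0.5],[[0,0,-0.5],[0,0,0],0.5],[[0,0,-1],[0,0,0],0.5]]'

```text
clock: 15.98
position: [0.6384, -0.2739, 0.0584]
ee_rot: [0.989, 0.149, -0.001, -0.0]
ft_force: [0.8, 0.2, 0.9]
grip_width: 0.497
```

move_arm --moves '[[[0,0,-1],[0,0,0],0.5],[[0,0,-1],[0,0,0],0.5],[[0,0,0],[0,0,0],0.5]]'

```text
clock: 16.35
position: [0.6405, -0.2745, 0.1116]
ee_rot: [0.989, 0.149, 0.002, 0.001]
ft_force: [0.1, -0.1, -0.4]
grip_width: 0.5
```

```bash
python3 -c "
from h import *
go(.425,-.087,-14.6,z=.1)
im=avg('scene',2)[130:220,90:220]; cv2.imwrite('pics/s4.png',cv2.resize(im,None,fx=4,fy=4))"
```

```text
pos [ 0.6405 -0.2745  0.1116] yaw 17.1 shift [-6.03 -9.71  0.41] turn tool z 31.7 q [ 0.59  0.59 -0.37  1.37  0.22  1.21 -1.07] t 16.35
```

View pics/s4.png

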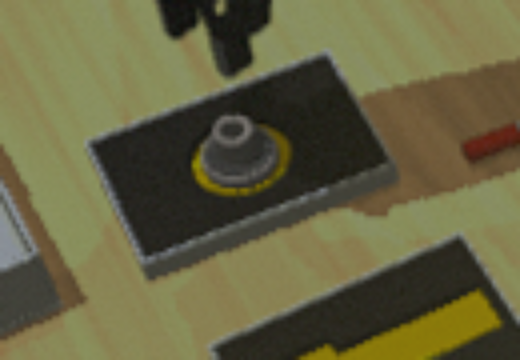

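The small flange is seated, with yellow around it. Next is the stick.

move_arm --moves '[[[-0.6,-1,0],[0,0,0],0.6],[[-0.6,-1,0],[0,0,0],0.6],[[-0.6,-1,0],[0,0,0],0.6],[[-0.6,-1,0],[0,0,0],0.6],[[-0.6,-1,0],[0,0,0],0.6]]'

```text
clock: 17.08
position: [0.5291, -0.1759, 0.1072]
ee_rot: [0.989, 0.149, -0.001, -0.0]
ft_force: [0.1, 0.6, 0.1]
grip_width: 0.6
```

move_arm --moves '[[[-0.6,-1,0],[0,0,0],0.6],[[-0.6,-1,0],[0,0,0],0.6],[[-0.6,-1,0],[0,0,0],0.6],[[-0.6,-1,0],[0,0,0],0.6],[[-0.6,-0.7,0],[0,0,0],0.6]]'

```text
clock: 17.7
position: [0.4228, -0.0855, 0.1075]
ee_rot: [0.989, 0.149, -0.001, -0.0]
ft_force: [0.0, 0.7, 1.0]
grip_width: 0.601
```

move_arm --moves '[[[0,0,0],[0,0,8],0.6],[[0,0,0],[0,0,8],0.6],[[0,0,0],[0,0,8],0.6],[[0,0,0],[0,0,7.7],0.6],[[0,0,0],[0,0,0],0.6]]'

```text
clock: 18.32
position: [0.4237, -0.0864, 0.1076]
ee_rot: [0.992, -0.126, -0.001, -0.0]
ft_force: [0.4, -0.1, -0.1]
grip_width: 0.598
```

```bash
python3 -c "
from h import *
go(.425,-.087,-14.6,z=.012)"
```

```text
pos [ 0.4237 -0.0864  0.1076] yaw -14.5 shift [0.06 0.01 3.83] turn tool z 0.1 q [ 0.58  0.06 -0.49  2.07  0.03  1.03 -1.75] t 18.325
```

move_arm --moves '[[[0.06,0,1],[0,0,0],0.6],[[0,0,1],[0,0,0],0.6],[[0,0,1],[0,0,0],0.6],[[0,0,0.65],[0,0,0],0.6],[[0,0,0.2],[0,0,0],0.6]]'

```text
clock: 18.95
position: [0.4252, -0.0867, 0.0112]
ee_rot: [0.992, -0.126, -0.001, -0.0]
ft_force: [-0.3, -0.8, -0.2]
grip_width: 0.603
```

move_arm --moves '[[[0,0,0],[0,0,0],0],[[0,0,0],[0,0,0],0],[[0,0,0],[0,0,0],0],[[0,0,0],[0,0,0],0],[[0,0,0],[0,0,0],0]]'

```text
clock: 19.58
position: [0.4264, -0.087, 0.0129]
ee_rot: [0.992, -0.127, 0.001, 0.0]
ft_force: [-0.4, 0.1, 7.2]
grip_width: 0.275
```

move_arm --moves '[[[0,0,-0.2],[0,0,0],0],[[0,0,-1],[0,0,0],0],[[0,0,-1],[0,0,0],0],[[0,0,-1],[0,0,0],0],[[0,0,0],[0,0,0],0]]'

```text
clock: 20.2
position: [0.4269, -0.0872, 0.0936]
ee_rot: [0.992, -0.127, 0.002, 0.0]
ft_force: [0.5, 0.1, -1.5]
grip_width: 0.273
```

```bash
python3 -c "
from h import *
go(.6327,.267,10.2,z=.1)
im=avg('scene',2)[130:240,190:340]; cv2.imwrite('pics/s5.png',cv2.resize(im,None,fx=4,fy=4))"
```

```text
pos [ 0.4269 -0.0872  0.0936] yaw -14.6 shift [  4.4  -15.78  -0.25] turn tool z -24.8 q [ 0.58  0.08 -0.5   2.08  0.05  0.99 -1.77] t 20.2
```

View pics/s5.png

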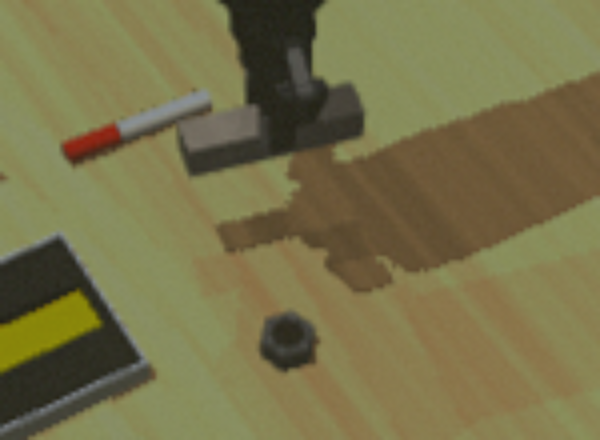

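The stick is held level and the nut at (290,340) is undisturbed. Next: turn, carry, lower.

move_arm --moves '[[[0,0,-0.2],[0,0,-8.3],0],[[0,0,0],[0,0,-8.3],0],[[0,0,0],[0,0,-8.2],0],[[0.82,-0.96,0],[0,0,0],0],[[0.82,-0.96,0],[0,0,0],0]]'

```text
clock: 20.92
position: [0.4571, -0.0318, 0.0958]
ee_rot: [0.996, 0.089, -0.001, -0.0]
ft_force: [0.7, -0.4, -2.3]
grip_width: 0.273
```

move_arm --moves '[[[0.82,-0.96,0],[0,0,0],0],[[0.82,-0.96,0],[0,0,0],0],[[0.82,-0.96,0],[0,0,0],0],[[0.82,-0.96,0],[0,0,0],0],[[0.82,-0.96,0],[0,0,0],0]]'

```text
clock: 21.55
position: [0.5368, 0.1047, 0.0954]
ee_rot: [0.996, 0.089, -0.001, -0.0]
ft_force: [0.4, 0.4, -1.3]
grip_width: 0.271
```

move_arm --moves '[[[0.82,-0.96,0],[0,0,0],0],[[0.82,-0.96,0],[0,0,0],0],[[0.82,-0.96,0],[0,0,0],0],[[0.82,-0.96,0],[0,0,0],0],[[0.82,-0.96,0],[0,0,0],0]]'

```text
clock: 22.18
position: [0.6164, 0.2408, 0.0949]
ee_rot: [0.996, 0.089, -0.001, 0.0]
ft_force: [-1.1, 0.2, -1.2]
grip_width: 0.275
```

move_arm --moves '[[[0.82,-0.96,0],[0,0,0],0],[[0,0,0],[0,0,0],0]]'

```text
clock: 22.42
position: [0.6316, 0.2701, 0.0946]
ee_rot: [0.996, 0.091, -0.001, -0.001]
ft_force: [-0.2, -0.9, -1.7]
grip_width: 0.274
```

```bash
python3 -c "
from h import *
go(.6327,.267,10.2,z=.021)"
```

```text
pos [0.6316 0.2701 0.0946] yaw 10.4 shift [0.03 0.13 2.94] turn tool z 0.2 q [-0.06  0.64 -0.6   1.4   0.37  1.21 -2.09] t 22.425
```

move_arm --moves '[[[0.03,0.1,0.9],[0,0,0],0],[[0,0,0.9],[0,0,0],0],[[0,0,0.7],[0,0,0],0],[[0,0,0.3],[0,0,0],0],[[0,0,0],[0,0,0],0]]'

```text
clock: 23.05
position: [0.6336, 0.265, 0.0266]
ee_rot: [0.996, 0.089, -0.0, 0.0]
ft_force: [0.1, 0.2, -1.6]
grip_width: 0.274
```

```bash
python3 -c "
from h import *
go(.6327,.267,10.2,z=.021)
im=avg('scene',2)[280:384,200:330]; cv2.imwrite('pics/s6.png',cv2.resize(im,None,fx=4,fy=4))"
```

```text
pos [0.6336 0.265  0.0266] yaw 10.2 shift [-0.02 -0.08  0.22] turn tool z 0.0 q [-0.07  0.71 -0.57  1.45  0.41  1.1  -2.11] t 23.05
```

View pics/s6.png

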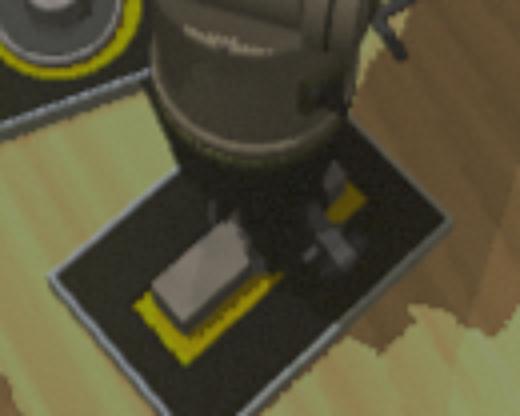

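The stick is over its pocket with yellow on all visible sides. Lower the rest.

move_arm --moves '[[[-0.02,-0.06,0.12],[0,0,0],0],[[0,0,0.06],[0,0,0],0],[[0,0,0.04],[0,0,0],0],[[0,0,0],[0,0,0],0]]'

```text
clock: 23.65
position: [0.633, 0.2665, 0.0215]
ee_rot: [0.996, 0.089, -0.0, 0.0]
ft_force: [0.2, 0.1, -1.9]
grip_width: 0.273
```

move_arm --moves '[[[0,0,0.04],[0,0,0],0],[[0,0,0.04],[0,0,0],0],[[0,0,0],[0,0,0],0]]'

```text
clock: 24.02
position: [0.6332, 0.2666, 0.0211]
ee_rot: [0.996, 0.089, 0.0, 0.0]
ft_force: [-5.3, -3.3, 11.2]
grip_width: 0.273
```

move_arm --moves '[[[0,0,0],[0,0,0],0.36],[[0,0,0],[0,0,0],0.45],[[0,0,0],[0,0,0],0.5],[[0,0,-0.5],[0,0,0],0.5],[[0,0,-1],[0,0,0],0.5]]'

```text
clock: 24.65
position: [0.6325, 0.2663, 0.0572]
ee_rot: [0.996, 0.089, -0.001, 0.0]
ft_force: [0.1, 0.5, 0.1]
grip_width: 0.504
```

move_arm --moves '[[[0,0,-1],[0,0,0],0.5],[[0,0,-1],[0,0,0],0.5],[[0,0,0],[0,0,0],0.5]]'

```text
clock: 25.02
position: [0.6343, 0.2674, 0.1102]
ee_rot: [0.996, 0.089, 0.002, -0.001]
ft_force: [1.0, 0.0, -0.5]
grip_width: 0.501
```

```bash
python3 -c "
from h import *
go(.388,.287,45.4,z=.1)"
```

```text
pos [0.6343 0.2674 0.1102] yaw 10.2 shift [-9.56 -2.52  0.37] turn tool z -35.2 q [-0.05  0.62 -0.6   1.39  0.36  1.23 -2.08] t 25.025
```

move_arm --moves '[[[-0.96,-0.25,0],[0,0,0],0.5],[[-0.96,-0.25,0],[0,0,0],0.5],[[-0.96,-0.25,0],[0,0,0],0.5],[[-0.96,-0.25,0],[0,0,0],0.5],[[-0.96,-0.25,0],[0,0,0],0.5]]'

```text
clock: 25.65
position: [0.5083, 0.2758, 0.1065]
ee_rot: [0.996, 0.089, -0.0, 0.0]
ft_force: [-0.2, 0.4, 0.6]
grip_width: 0.499
```

move_arm --moves '[[[-0.96,-0.25,0],[0,0,0],0.5],[[-0.96,-0.25,0],[0,0,0],0.5],[[-0.96,-0.25,0],[0,0,0],0.5],[[-0.96,-0.25,0],[0,0,0],0.5],[[-0.92,-0.27,0],[0,0,0],0.5]]'

```text
clock: 26.28
position: [0.3855, 0.2859, 0.1066]
ee_rot: [0.996, 0.089, -0.0, 0.0]
ft_force: [-0.5, 0.6, 0.1]
grip_width: 0.501
```

move_arm --moves '[[[0,0,0],[0,0,-8.8],0.5],[[0,0,0],[0,0,-8.8],0.5],[[0,0,0],[0,0,-8.8],0.5],[[0,0,0],[0,0,-8.8],0.5],[[0,0,0],[0,0,0],0.5]]'

```text
clock: 26.9
position: [0.3865, 0.2859, 0.1067]
ee_rot: [0.923, 0.386, -0.0, 0.0]
ft_force: [0.4, -0.8, 0.3]
grip_width: 0.501
```

```bash
python3 -c "
from h import *
go(.388,.287,45.4,z=.0115)"
```

```text
pos [0.3865 0.2859 0.1067] yaw 45.4 shift [0.08 0.01 3.81] turn tool z -0.0 q [ 0.05  0.23 -0.85  1.94  0.19  1.06 -1.66] t 26.9
```

move_arm --moves '[[[0.08,0,1],[0,0,0],0.5],[[0,0,1],[0,0,0],0.5],[[0,0,1],[0,0,0],0.5],[[0,0,0.6],[0,0,0],0.5],[[0,0,0.2],[0,0,0],0.5]]'

```text
clock: 27.52
position: [0.3877, 0.2874, 0.0114]
ee_rot: [0.923, 0.385, -0.001, 0.0]
ft_force: [-0.4, -0.8, 0.4]
grip_width: 0.498
```

move_arm --moves '[[[0,0,0],[0,0,0],0],[[0,0,0],[0,0,0],0],[[0,0,0],[0,0,0],0],[[0,0,0],[0,0,0],0],[[0,0,0],[0,0,0],0]]' --squeeze 80

```text
clock: 28.15
position: [0.3885, 0.288, 0.013]
ee_rot: [0.923, 0.386, 0.001, 0.0]
ft_force: [-2.7, -0.7, 6.4]
grip_width: 0.135
```

move_arm --moves '[[[0,0,-0.2],[0,0,0],0],[[0,0,-1],[0,0,0],0],[[0,0,-1],[0,0,0],0],[[0,0,-1],[0,0,0],0],[[0,0,0],[0,0,0],0]]'

```text
clock: 28.78
position: [0.3891, 0.2881, 0.0936]
ee_rot: [0.923, 0.386, 0.002, 0.0]
ft_force: [0.5, 0.3, -3.8]
grip_width: 0.133
```

```bash
python3 -c "
from h import *
go(.6337,-.0855,-1.1,z=.1)
im=avg('scene',2)[230:340,280:420]; cv2.imwrite('pics/s7.png',cv2.resize(im,None,fx=4,fy=4))"
```

```text
pos [0.3891 0.2881 0.0936] yaw 45.4 shift [-3.77 17.46 -0.24] turn tool z 46.5 q [ 0.04  0.25 -0.84  1.95  0.22  1.03 -1.68] t 28.775
```

View pics/s7.png

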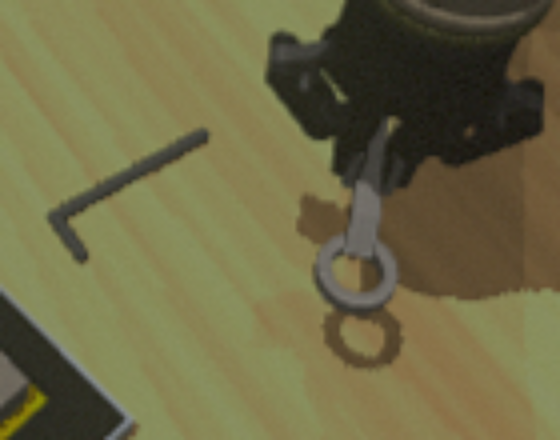

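The spanner is held at its handle and the hex key is undisturbed. Next, carry it.

move_arm --moves '[[[-0.2,0.5,-0.2],[0,0,0],0],[[-0.2,0.97,0],[0,0,0],0],[[-0.2,1,0],[0,0,0],0],[[-0.2,1,0],[0,0,0],0],[[-0.2,1,0],[0,0,0],0]]'

```text
clock: 29.5
position: [0.4498, 0.1903, 0.0957]
ee_rot: [0.922, 0.386, -0.001, -0.0]
ft_force: [0.5, -0.5, -2.7]
grip_width: 0.136
```

move_arm --moves '[[[-0.2,1,0],[0,0,0],0],[[-0.2,1,0],[0,0,0],0],[[-0.2,1,0],[0,0,0],0],[[-0.2,1,0],[0,0,0],0],[[-0.2,1,0],[0,0,0],0]]'

```text
clock: 30.12
position: [0.5212, 0.0849, 0.0955]
ee_rot: [0.922, 0.386, -0.001, -0.0]
ft_force: [0.7, 0.7, -3.0]
grip_width: 0.137
```

move_arm --moves '[[[-0.2,1,0],[0,0,0],0],[[-0.2,1,0],[0,0,0],0],[[-0.2,1,0],[0,0,0],0],[[-0.2,1,0],[0,0,0],0],[[-0.2,1,0],[0,0,0],0]]'

```text
clock: 30.75
position: [0.5937, -0.021, 0.0965]
ee_rot: [0.922, 0.386, -0.0, -0.0]
ft_force: [0.0, 0.4, -1.3]
grip_width: 0.135
```

move_arm --moves '[[[-0.2,1,0],[0,0,0],0],[[-0.2,1,0],[0,0,0],0],[[-0.2,1,0],[0,0,0],0],[[0,0,0],[0,0,9.3],0],[[0,0,0],[0,0,9.3],0]]'

```text
clock: 31.38
position: [0.6362, -0.084, 0.0963]
ee_rot: [0.973, 0.229, -0.0, -0.0]
ft_force: [0.4, -0.2, -2.8]
grip_width: 0.136
```

move_arm --moves '[[[0,0,0],[0,0,9.3],0],[[0,0,0],[0,0,9.3],0],[[0,0,0],[0,0,9.3],0],[[0,0,0],[0,0,0],0]]'

```text
clock: 31.88
position: [0.6361, -0.0835, 0.0966]
ee_rot: [1.0, -0.009, -0.0, 0.0]
ft_force: [0.2, -0.1, -2.6]
grip_width: 0.136
```

```bash
python3 -c "
from h import *
go(.6367,-.0855,-1.1,z=.026)"
```

```text
pos [ 0.6361 -0.0835  0.0966] yaw -1.0 shift [0.03 0.08 2.82] turn tool z 0.1 q [ 0.38  0.5  -0.42  1.55  0.22  1.14 -1.68] t 31.875
```

move_arm --moves '[[[0.03,0.08,0.9],[0,0,0],0],[[0,0,0.9],[0,0,0],0],[[0,0,0.6],[0,0,0],0],[[0,0,0],[0,0,0],0]]'

```text
clock: 32.38
position: [0.636, -0.0852, 0.0358]
ee_rot: [1.0, -0.009, -0.001, -0.0]
ft_force: [-0.1, -0.3, -1.6]
grip_width: 0.135
```

```bash
python3 -c "
from h import *
go(.6367,-.0855,-1.1,z=.0205)
im=avg('scene',2)[175:265,130:240]; cv2.imwrite('pics/s8.png',cv2.resize(im,None,fx=5,fy=5))"
```

```text
pos [ 0.636  -0.0852  0.0358] yaw -1.0 shift [0.03 0.01 0.61] turn tool z 0.1 q [ 0.37  0.57 -0.4   1.59  0.25  1.03 -1.7 ] t 32.375
```

View pics/s8.png

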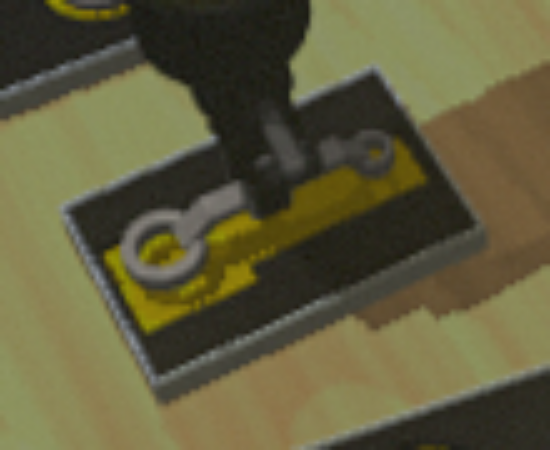

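The spanner is aligned over its pocket with the big ring at the wide end.

move_arm --moves '[[[0.03,0,0.25],[0,0,0],0],[[0,0,0.15],[0,0,0],0],[[0,0,0.1],[0,0,0],0],[[0,0,0.05],[0,0,0],0],[[0,0,0],[0,0,0],0]]'

```text
clock: 33.1
position: [0.6374, -0.0851, 0.0233]
ee_rot: [1.0, -0.009, -0.0, 0.0]
ft_force: [-0.7, -0.1, -2.7]
grip_width: 0.133
```

move_arm --moves '[[[0,0,0.04],[0,0,0],0],[[0,0,0],[0,0,0],0]]'

```text
clock: 33.35
position: [0.6375, -0.0852, 0.0223]
ee_rot: [1.0, -0.009, 0.0, 0.0]
ft_force: [-0.5, -0.6, -2.1]
grip_width: 0.135
```

move_arm --moves '[[[0,0,0.04],[0,0,0],0],[[0,0,0.03],[0,0,0],0],[[0,0,0],[0,0,0],0]]'

```text
clock: 33.72
position: [0.6375, -0.0852, 0.0211]
ee_rot: [1.0, -0.009, 0.0, 0.0]
ft_force: [-3.3, 0.1, 4.4]
grip_width: 0.132
```

move_arm --moves '[[[0,0,0],[0,0,0],0.22],[[0,0,0],[0,0,0],0.32],[[0,0,0],[0,0,0],0.4],[[0,0,-0.5],[0,0,0],0.4],[[0,0,-1],[0,0,0],0.4]]'

```text
clock: 34.35
position: [0.6369, -0.085, 0.0583]
ee_rot: [1.0, -0.009, -0.001, -0.0]
ft_force: [-0.5, 0.1, -0.0]
grip_width: 0.403
```

move_arm --moves '[[[-0.5,0,-1],[0,0,0],0.4],[[-0.5,0.6,-1],[0,0,0],0.4],[[-1,1,-1],[0,0,0],0.4],[[-1,1,-0.5],[0,0,0],0.4],[[-1,1,0],[0,0,0],0.4]]'

```text
clock: 34.98
position: [0.5359, -0.1741, 0.1479]
ee_rot: [1.0, -0.009, 0.002, 0.001]
ft_force: [0.4, -0.1, 0.4]
grip_width: 0.4
```

move_arm --moves '[[[-1,1,0],[0,0,0],0.4],[[-1,1,0],[0,0,0],0.4],[[-0.8,1,0],[0,0,0],0.4],[[-0.5,1,0],[0,0,0],0.4],[[0,1,0],[0,0,0],0.4]]'

```text
clock: 35.6
position: [0.4503, -0.2977, 0.1468]
ee_rot: [1.0, -0.01, 0.0, 0.001]
ft_force: [0.8, -0.6, 0.6]
grip_width: 0.396
```

move_arm --moves '[[[-0.3,1,0],[0,0,0],0.4],[[-0.3,1,0],[0,0,0],0.4],[[-0.3,1,0],[0,0,0],0.4],[[-0.3,1,0],[0,0,0],0.4],[[0,0,0],[0,0,0],0.4]]'

```text
clock: 36.22
position: [0.418, -0.3981, 0.1463]
ee_rot: [1.0, -0.011, 0.0, 0.001]
ft_force: [-0.0, 0.9, -0.2]
grip_width: 0.402
```

```bash
python3 - <<'E'
from h import *
im=avg("top"); x0,y0,w,h=100,92,265,140
cv2.imwrite("pics/t9.png",cv2.resize(im[y0:y0+h,x0:x0+w],None,fx=3,fy=3,interpolation=cv2.INTER_CUBIC))
s=avg("scene",3)[125:384,80:400]
cv2.imwrite("pics/s9.png",cv2.resize(s,None,fx=2.3,fy=2.3,interpolation=cv2.INTER_CUBIC))
go(.5,-.3,0)
E
```

```text
pos [ 0.4195 -0.3954  0.1458] yaw -1.0 shift [ 3.15 -3.87  0.  ] turn tool z -1.0 q [ 0.9   0.3  -0.26  1.69  0.08  1.16 -0.98] t 36.575
```

View pics/t9.png

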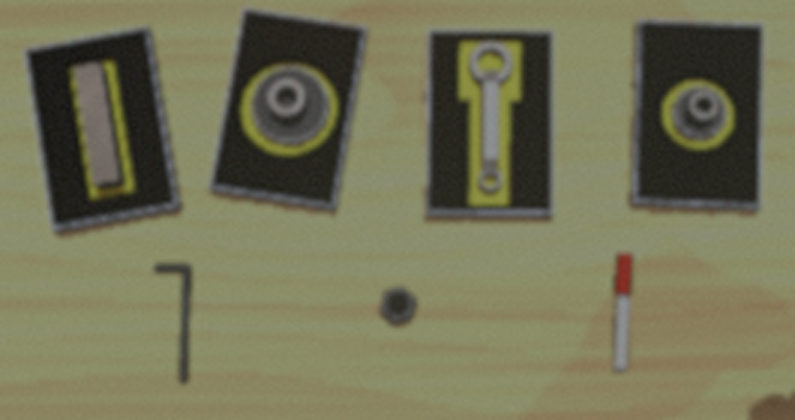

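View pics/s9.png

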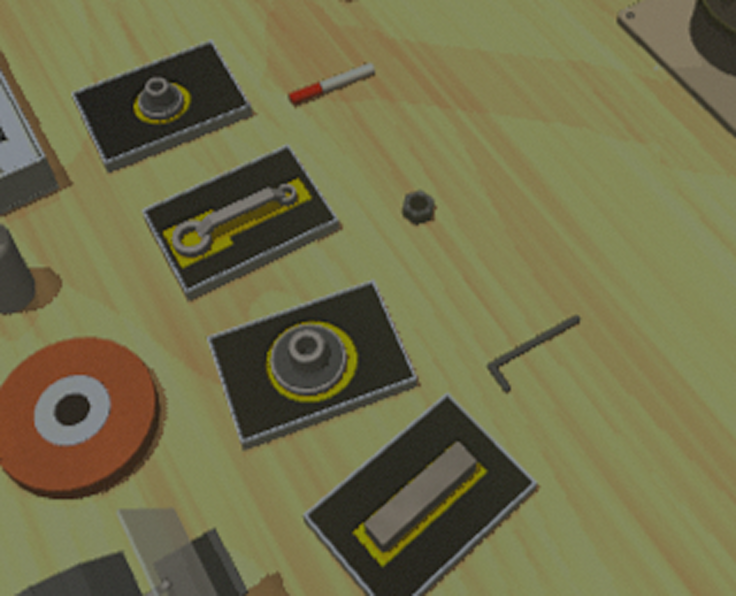

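Every part lies in its pocket in both views. I'll check the numbers from the top view: stick corners, spanner rings (491,62)/(490,180), hubs (287,97)/(704,103).

```bash
python3 - <<'E'
from h import *
def c(p,z): return (pix(np.array((100,92))+(np.array(p)+.5)/3-.5,z)*1000)[0].round(1)
T=lambda a:np.array(a)
print("large hub off",c((287,97),.042)-T((649.6,97)))
print("small hub off",c((704,103),.040)-T((638.9,-274.6)))
b,s=c((491,62),.020),c((490,180),.020);u=(b-s)/np.linalg.norm(b-s);print("spanner",s+58*u-T((633.7,-84.9)),np.linalg.norm(b-s),np.degrees(np.arctan2(u[1],u[0])))
im=avg("top",6).astype(int); hs=cv2.cvtColor(im.astype(np.uint8),cv2.COLOR_BGR2HSV)
m=((hs[:,:,1]<110)&(im.max(2)>75)).astype(np.uint8); m[:, :117]=0;m[:,150:]=0;m[:109]=0;m[160:]=0
cs,_=cv2.findContours(m,0,cv2.CHAIN_APPROX_NONE)
k=max(cs,key=cv2.contourArea); r=cv2.minAreaRect((pix(k[:,0],.033)*1000).astype(np.float32)); print("stick seg",r)
q=[c(p,.033) for p in [(70,66),(104,62),(123,183),(96,188)]]; print("stick hand",np.mean(q,0)-T((632.7,267)))
print("nut",c((398,306),.016),get_obs()["joint_velocities"].round(3).max())
E
```

```text
large hub off [ 0.7 -2.7]
small hub off [ 1.5 -1.3]
spanner [ 1.98480635 -1.52749099] 109.22861346735105 -1.311487468241169
stick seg ((631.4994506835938, 265.0678405761719), (111.18314361572266, 29.841299057006836), 10.273431777954102)
stick hand [-2.625 -3.225]
nut [465.3  -1.7] 0.002
```

All offsets are within 5 mm, the nut reads the same as at the start, and the arm is clear. Handing in.

```bash
python3 -c "
from workcell import *
print(hand_in())"
```

```text
the job is handed in; nothing more can be done
None
```

All four parts are in their trays, each set down until the wrist force showed contact before I let go. The job was handed in at about 37 s of the 102 s allowed, with the arm clear and at rest; `hand_in()` gives no verdict.

| Part | Distance from pocket centre (top camera) | Limit |
|---|---|---|
| Large flange | about 3 mm | 10 mm |
| Small flange | about 2 mm | 10 mm |
| Ring spanner | about 2.5 mm, within 1° of the tray's line, big ring in the wide end | 13 mm |
| Dressing stick | 2 to 4 mm, in line with the tray (two readings, below) | 13 mm |

- **Flatness:** both views show every part lying flat on the pocket floor. I did not measure height or tilt directly; that rests on the pictures and the contact forces.
- **Nut and hex key:** the nut measured within 1 mm of its start. The hex key looks unmoved in the pictures, but I did not measure it.
- **Disagreement:** the two stick readings differ by a couple of millimetres (4 mm by hand, 2 mm by segmentation, which read the stick about 5 mm too wide). Both are well inside the limit.

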